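# Clear the trim press and re-set its air throttle

## Robot

A 6-joint arm with a two-finger parallel gripper is mounted at the origin on the work surface. World frame = base frame: x ahead of the robot, y to its left, z up, the work surface at z = 0. Lengths are in mm, angles in rad, forces in N, time in s.
With the tool pointing down it reaches from about 275 to 775 mm from the base axis. Payload 14.6 kg.
Tool frame: the origin (TCP) lies midway between the tips of the shut fingers; the grasp point (between the pads) lies 19 mm behind it (r.grip_depth is the z of the grasp point in the tool frame, in mm); z points along the fingers, y is the line along which they close (so a half turn about z gives the same grasp; the last joint's range is limited). The gripper opens to 85 mm and grips with 20 to 120 N. Pads are 22 mm wide; open, the fingers measure 114 mm over their backs; the gripper's body (76 mm by 85 mm) begins 54 mm behind the grasp point. The pads swing forward as they close: fully open they stand 13 mm farther back than shut.
Start: joints at [-1.456, 0.263, -0.048, 1.259, 0, 1.415], TCP at [139.926, -506.013, 231.278] pointing down, gripper open.
Joint ranges: [-2.65, 2.65], [-0.89, 1.7], [-1.18, 1.37], [-2.13, 2.11], [-1.35, 1.29], [-3.14, 3.14]. Speed limits (rad/s): [1.89, 1.89, 2.57, 2.79, 3.14, 3.14].

## Interface

Orientations are given as a 3x3 rotation matrix whose columns are the frame's x, y, z axes.
In Python, from station import r, jaws, kinematics, monitor, viewer, sign_off gives the robot as it stands. Calls block until the motion is done:
- r.move_ptp(position, orientation): joint-space move of the TCP to a pose.
- r.movel(position, orientation=None, feed=150, contact_N=None): straight line of the TCP; orientation=None keeps the orientation; feed is the mean speed in mm/s. With contact_N (N) it stops when the force on the tool has changed by that much, and returns True; else False.
- r.move_j(angles): joint-space move.
- jaws.set_gripper(opening, f_grip=None): finger opening in mm; f_grip is the grip in N (None keeps the last); returns when the fingers have stopped.
- r.wait(seconds).
- kinematics.inverse_kinematics(position, orientation): joint angles nearest the present ones, or None.
- monitor.observe(): the state.
- viewer.snapshot(name): name is "side" or "top"; returns (picture, depth): 420x560x3 uint8, red, green, blue; 420x560 float32, mm along the optical axis (not along the pixel's ray), 0 where there is no reading.
- viewer.calibration(name): a dict with "fx", "fy", "cx", "cy" (pixels), "origin" and "rotation" of the camera in the world. Camera axes: x right, y down, z forward; pixel columns grow to the right and rows downward; lengths in mm; the calibration is good to about 2 mm. A picture is of the moment at which its call begins. calibration takes no time and is no camera call.
A pose or a line that the arm cannot do raises r.MotionError and nothing moves.
- sign_off(): hands the job in; it is judged then, once.
The state is a dict: "clock": time; "qpos": joint angles; "qvel": joint speeds; "joint_efforts": joint torques, N m; "position": TCP position; "orientation": TCP orientation; "force": force on the tool from outside, world axes, zero at the start; "ft_torque": the same for the moment, N m; "width": finger opening in mm; "gripper_force": force on a finger pad.
Only numpy, scipy, OpenCV 4.12 (cv2) and the standard library are available. Lean on these libraries where they do the work, as an engineer would, in place of code of your own. Each camera call takes 0.05 s, during which the arm holds its last target. There are 200 camera calls.

## Task

The press has finished its run: first lift the two castings out of its catch tray and set them down in the grey tote, without dropping them. Then re-set the air throttle by the black handle on its red wheel: turn it clockwise until it comes to its stop, back it off exactly two full turns, and finish there with the gripper still holding the handle, ready to shut the air off (the program ends while holding; do not let go). Leave the tote and everything else on the bench where it stands.

Things in the scene. Friction and masses are not known exactly. Their poses are not given: they have to be found in the camera images.
- casting_a: bare aluminium casting, a small toothed wheel lying on its flat face, hub up: disc 52 mm diameter, 9 thick; on it a plain round hub 26 mm diameter that reaches 30 mm above the underside (good to grip from above). Origin: centre of the underside; z along the axis. About 0.16 kg.
- casting_b: second casting, the same as casting_a.
- catch_tray: open dark steel tray in front of the blue press's chute, fixed, 250 (its x) x 180 (its y) x 35 mm tall, walls and floor 4 mm thick; the castings lie on its floor. Origin: centre of the underside, on the bench; its +y side faces the press, whose chute lip overhangs the last 10 mm of that side about 50 mm above the bench; the castings lie well clear of it.
- tote: open grey plastic tote, loose, 0.7 kg, 300 (its x) x 200 (its y) x 75 mm tall, walls 5 mm with a rim 12 mm wide at the top, floor 5 mm. Origin: centre of the underside, on the bench.
- valve_wheel (a joint): turn of the red throttle wheel in rad: 0 = shut, hard on its stop; grows as it is opened, anticlockwise seen from above, 6.283 per turn; mechanical limit at 25. Stands open by less than one and a half turns at the start; stays where it is left; turning it takes 2 to 4 N at the handle. The steel stem rises through the hub, 4 mm a turn.
- wheel_centre (a point): centre of the red three-spoke handwheel, on its vertical axis, 133 mm above the bench; the rim is 113 mm across outside, its bar 13 mm thick (rim top 7 mm above this point). The stem stands at most 30 mm above this point. The brass valve body and pipes are fixed to the bench below it.
- valve_handle: black upright handle on the wheel's rim, 22 mm diameter, 58 mm tall, round; it travels with the wheel on a circle of 50 mm radius about the wheel axis and spins freely about its own axis (so a gripper can hold it from above without turning). Origin: middle of the handle, 41 mm above wheel_centre; its z points up.
- oil_bottle: yellow oil bottle with red cap, 52 mm diameter, 130 tall; to be left alone.
- jar_blue: blue paint jar, 40 mm diameter, 50 tall; to be left alone.
- jar_red: red paint jar, 40 mm diameter, 50 tall; to be left alone.
- jar_white: white paint jar, 40 mm diameter, 50 tall; to be left alone.
- wrench: steel wrench lying flat, 170 mm long; to be left alone.
- die_block: steel die block 70 x 50 x 30 mm with a dark boss on top; to be left alone.
Mind the look-alikes: they are no part of the job. Leave any green or purple look-alike of the casting_a alone.

How it is judged (in metres and radians):
On the way, in this order (a step that is already met when the one before it is completed fails the run):
1. both castings lie in the tote, let go (x of casting_a in the frame of tote between -0.14 and 0.14 m and y of casting_a in the frame of tote between -0.09 and 0.09 m and z of each of casting_a, casting_b in the frame of tote below 0.06 m and contact force between the fingers and casting_a below 0.2 N and linear speed of each of casting_a, casting_b below 0.05 m/s and x of casting_b in the frame of tote between -0.14 and 0.14 m and y of casting_b in the frame of tote between -0.09 and 0.09 m and contact force between the fingers and casting_b below 0.2 N), for 0.2 s.
2. the throttle wheel is turned shut against its stop (within 0.12 rad) (value of joint valve_wheel below 0.12 rad), for 0.1 s.
At the end, for the whole second after the job is handed in: Both castings rest in the tote, let go, the tote standing; the throttle wheel stands still two turns (12.57 rad, within 0.25 rad) open from its stop; the gripper still holds the handle: fingers press on it with more than 5 N and the grasp point is within 18 mm of its axis (all of step 1 and angle between tote's own z axis and vertical below 0.1 rad and value of joint valve_wheel between 12.316 and 12.816 rad and velocity of joint valve_wheel between -0.1 and 0.1 rad/s and contact force between the fingers and valve_handle above 5 N and horizontal distance between the grasp point and valve_handle below 0.018 m and z of the grasp point in the frame of valve_handle between -0.03 and 0.05 m); the arm keeps its last pose, push and grip.
It fails at once if a bystander (bottle, jar, die block, wrench) is shifted more than 30 mm (distance of any of oil_bottle, jar_blue, jar_red, jar_white, wrench, die_block from where it was at the start of the episode above 0.03 m).
It fails at once if a bottle, jar or the die block is tipped over (angle between any of oil_bottle, jar_blue, jar_red, jar_white, die_block's own z axis and vertical above 0.4 rad).
It fails at once if the tote is pushed more than 50 mm or tipped (distance of tote from where it was at the start of the episode above 0.05 m or angle between tote's own z axis and vertical above 0.35 rad).
It fails at once if a casting is dropped (falls free at more than 1.2 m/s, a fall of over 70 mm) ((linear speed of casting_a above 1.2 m/s and contact force between the fingers and casting_a below 0.2 N) or (linear speed of casting_b above 1.2 m/s and contact force between the fingers and casting_b below 0.2 N)).
It also fails if it takes over 72 s, if anything falls off the work surface, if the arm or the gripper's body presses on something with over 40 N, if the wrist force passes 120 N, or if a joint passes its speed limit or range.

## Working session

There is one attempt and no reset: what is moved stays moved. The work goes in short steps, each a Python script; the robot and the scene stay as the last script left them, time stands still between calls to the robot, and variables do not carry over. Pictures are saved under pics/ and viewed, at most 10 in all, crops included, and the job is handed in when it is done.

```bash
mkdir -p pics; ls
cat > h.py <<'E'
import numpy as np, cv2
from station import r, jaws, kinematics, monitor, viewer, sign_off
def snap(n):
    p,d=viewer.snapshot(n); return p,d
def cloud(n,d):
    c=viewer.calibration(n); v,u=np.mgrid[:d.shape[0],:d.shape[1]]
    P=np.stack([(u-c["cx"])/c["fx"]*d,(v-c["cy"])/c["fy"]*d,d],-1)
    return P@np.array(c["rotation"]).T+np.array(c["origin"])
E
python3 - <<'E'
from h import *
for n in("top","side"):
    p,d=snap(n); cv2.imwrite(f"pics/{n}0.png",p[...,::-1]); np.savez(f"{n}0.npz",p=p,d=d)
    print(viewer.calibration(n))
print(monitor.observe())
E
```

```text
pics
{'fx': 464.0720132911489, 'fy': 464.0720132911489, 'cx': 273.8398129095989, 'cy': 221.0510551690016, 'origin': array([ 286.906155  ,   25.95881637, 1644.20812787]), 'rotation': array([[-0.0265412 , -0.98129718,  0.19066043],
       [-0.99964028,  0.02531786, -0.00884981],
       [ 0.00385718, -0.19082673, -0.98161616]])}
{'fx': 425.9922187068603, 'fy': 425.9922187068603, 'cx': 278.42674226779604, 'cy': 204.3908466024012, 'origin': array([899.34047894, 805.46729356, 850.50475571]), 'rotation': array([[-0.91919595,  0.26474307, -0.2915303 ],
       [ 0.39332763,  0.5809456 , -0.71259777],
       [-0.01929208, -0.76968391, -0.63813361]])}
{'clock': 0.1, 'qpos': array([-1.45629501e+00,  2.63507311e-01, -4.88457609e-02,  1.25937668e+00,
        2.77121202e-05,  1.41546217e+00]), 'qvel': array([ 0.00095162, -0.00119657,  0.00254094,  0.00288237, -0.00032506,
       -0.00085782]), 'joint_efforts': array([ 5.82745270e-03, -6.38574815e+01,  3.85062325e+01,  9.96554591e-03,
       -3.41732402e-05,  3.20620991e-06]), 'position': array([ 139.91059572, -505.78451492,  230.8666415 ]), 'orientation': array([[ 9.63814777e-01,  2.66572822e-01, -7.91138556e-05],
       [ 2.66572779e-01, -9.63814343e-01,  9.30474656e-04],
       [ 1.71788186e-04, -9.17894823e-04, -9.99999564e-01]]), 'force': array([ 0.5406938 , -1.01327206, -1.26706304]), 'ft_torque': array([ 0.0348489 , -0.01166447,  0.00365217]), 'gripper_force': 0.0, 'width': 85.53470912024363}
```

View pics/top0.png

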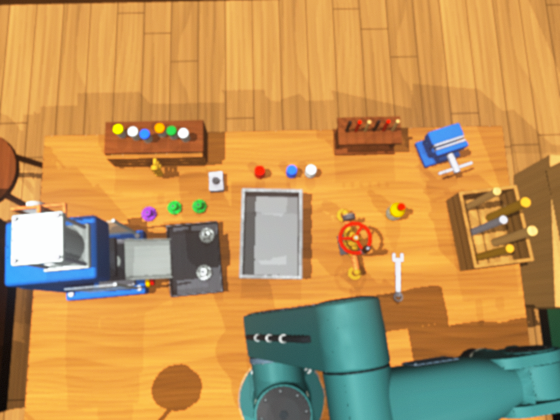

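View pics/side0.png

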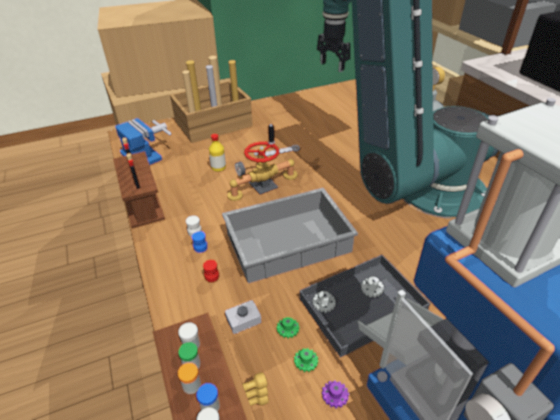

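The top view shows the bare castings in the dark tray at (207,234) and (204,272). The look-alikes are green at (174,208) and (199,206), and purple at (149,214), all outside the tray. The tote is at (272,233), the red wheel at (355,238) with its handle near (367,248). I choose the two bare ones in the tray and check them in a close crop.

Run:
```python
from h import *
z=np.load("top0.npz");p,d=z["p"],z["d"];C=cloud("top",d)
a=cv2.resize(p[215:305,165:235],None,fx=5,fy=5,interpolation=cv2.INTER_CUBIC)
b=cv2.resize(p[205:295,330:410],None,fx=5,fy=5,interpolation=cv2.INTER_CUBIC)
cv2.imwrite("pics/crop0.png",np.hstack([a,b])[...,::-1])
def st(n,m,Q):
    q=Q[m]; print(n,m.sum(),"mean",q.mean(0).round(1),"min",np.percentile(q,2,axis=0).round(1),"max",np.percentile(q,98,axis=0).round(1)," mid",((q.min(0)+q.max(0))/2).round(1))
v,u=np.mgrid[:420,:560]
for n in("top","side"):
    z=np.load(n+"0.npz");p,d=z["p"].astype(int),z["d"];C=cloud(n,d); X,Y,Z=np.moveaxis(C,-1,0);ok=d>0
    s=p.sum(-1); R,G,B=np.moveaxis(p,-1,0)
    print(n)
    red=ok&(R>120)&(G<70)&(B<70)&(Z>110)&(Z<160)&(Y<0)
    st("wheelred",red,C)
    q=C[red]; A=np.c_[q[:,:2],np.ones(len(q))];s_=np.linalg.lstsq(A,(q[:,:2]**2).sum(1),rcond=None)[0];print("circ",s_[:2]/2,np.sqrt(s_[2]+(s_[:2]**2).sum()/4))
    c=C[red].mean(0)
    hd=ok&(Z>155)&(Z<220)&(np.hypot(X-c[0],Y-c[1])<75)
    st("handle",hd,C); st("handletop",hd&(Z>196),C)
    st("stem",ok&(Z>143)&(Z<170)&(np.hypot(X-c[0],Y-c[1])<20),C)
    for k,(uu,vv) in enumerate([(207,234),(204,272)] if n=="top" else [(372,287),(324,301)]):
        near=ok&(np.hypot(u-uu,v-vv)<20)
        st(f"hub{k}",near&(Z>27)&(Z<40)&(R>120),C); st(f"cast{k}",near&(Z>6)&(Z<40)&(R>110)&(abs(R-B)<40),C)
    gr=ok&(Z>68)&(Z<82)&(abs(R-B)<30)&(Y>-120)&(Y<220)&(X>250)&(X<620)
    l,lab,sta,_=cv2.connectedComponentsWithStats(gr.astype(np.uint8)); k=1+sta[1:,4].argmax(); st("tote rim",lab==k,C)
    print(cv2.minAreaRect(C[lab==k][:,:2].astype(np.float32)))
    tr=ok&(Z>30)&(Z<40)&(s<200)&(Y>120)&(X>250)
    l,lab,sta,_=cv2.connectedComponentsWithStats(tr.astype(np.uint8),connectivity=8); k=1+sta[1:,4].argmax(); st("tray rim",lab==k,C);print(cv2.minAreaRect(C[lab==k][:,:2].astype(np.float32)))
```

```text
top
wheelred 384 mean [ 613.7 -279.1  134.7] min [ 466.2 -420.3  112.2] max [ 916.2 -201.6  150.4]  mid [ 699.6 -316.9  133.3]
circ [ 707.63837704 -269.66881588] 197.55538810691783<stdin>:7: RuntimeWarning: Mean of empty slice.
  ret = um.true_divide(
Traceback (most recent call last):
IndexError: index -1 is out of bounds for axis 0 with size 0
```

View pics/crop0.png

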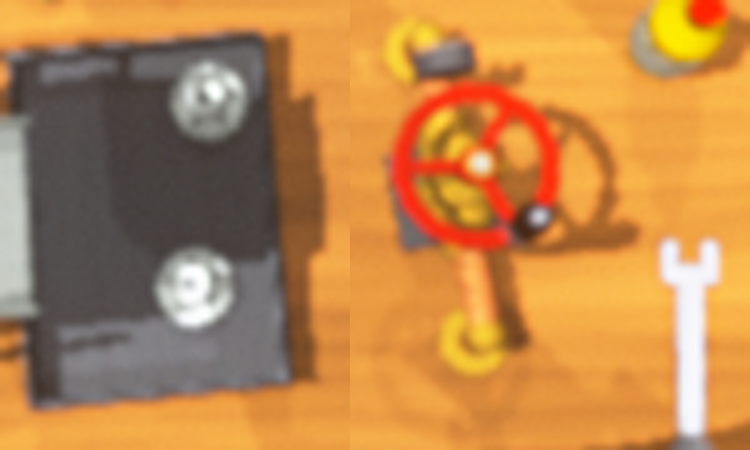

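The crop shows two bare metal castings, at full-image pixels (207,235) and (204,273), and the wheel with its black handle at about (367,248). I'll redo the statistics with pixel windows.

Run:
```python
from h import *
def st(n,m,Q):
    q=Q[m]
    if len(q)<3: print(n,"none",len(q));return
    lo,hi=np.percentile(q,2,axis=0),np.percentile(q,98,axis=0)
    print(n,len(q),"med",np.median(q,0).round(1),"lo",lo.round(1),"hi",hi.round(1),"mid",((lo+hi)/2).round(1))
v,u=np.mgrid[:420,:560]
W=dict(top=(355,238,25),side=(263,153,30)); H=dict(top=(367,248,10),side=(271,133,16))
for n in("top","side"):
    z=np.load(n+"0.npz");p,d=z["p"].astype(int),z["d"];C=cloud(n,d); X,Y,Z=np.moveaxis(C,-1,0);ok=d>0
    s=p.sum(-1); R,G,B=np.moveaxis(p,-1,0); print("==",n)
    w=W[n];h=H[n]
    red=ok&(R>130)&(G<90)&(B<90)&(np.hypot(u-w[0],v-w[1])<w[2])&(Z>115)&(Z<150)
    st("wheel",red,C)
    q=C[red]; A=np.c_[q[:,:2],np.ones(len(q))];s_=np.linalg.lstsq(A,(q[:,:2]**2).sum(1),rcond=None)[0];print("circ",s_[:2]/2,np.sqrt(s_[2]+(s_[:2]**2).sum()/4))
    hd=ok&(np.hypot(u-h[0],v-h[1])<h[2])&(Z>150)&(Z<225)&(X<700); st("handle",hd,C); st("htop",hd&(Z>194),C)
    st("stem",ok&(np.hypot(u-w[0],v-w[1])<8)&(Z>143)&(R>150)&(G>150),C)
    for k,(uu,vv) in enumerate([(207,234),(204,272)] if n=="top" else [(324,300),(372,287)]):
        near=ok&(np.hypot(u-uu,v-vv)<16)
        st(f"hub{k}",near&(Z>28)&(Z<42),C); st(f"cast{k}",near&(Z>9)&(Z<42)&(R>105),C)
    gr=ok&(Z>70)&(Z<82)&(abs(R-B)<40)&(Y>-150)&(Y<220)&(X>250)&(X<700)
    if n=="top": gr&=(u>225)&(u<310)&(v>180)&(v<285)
    st("tote rim",gr,C)
    print(cv2.minAreaRect(C[gr][:,:2].astype(np.float32)))
    tr=ok&(Z>31)&(Z<41)&(s<330)&(abs(R-B)<30)&((u>168)&(u<228)&(v>215)&(v<305) if n=="top" else (u>290)&(u<440)&(v>250)&(v<355))
    st("tray rim",tr,C)
    for nm,m in dict(yellow=(R>180)&(G>150)&(B<90)&(Z>40)&(Z<140),wh=(R>170)&(B>150)&(Z>3)&(Z<60)&(Y<-100)).items(): st(nm,ok&m&(X<800)&(X>250)&(Y<200)&(Y>-450),C)
```

```text
== top
wheel 378 med [ 514.4 -249.   138.2] lo [ 463.3 -302.5  130.5] hi [ 567.2 -199.2  146.2] mid [ 515.2 -250.9  138.4]
circ [ 515.80102905 -251.07316873] 45.778261669010426
handle 56 med [ 470.3 -272.1  197.5] lo [ 461.8 -283.5  156.3] hi [ 480.  -265.2  206.6] mid [ 470.9 -274.4  181.4]
htop 35 med [ 471.3 -275.   201.5] lo [ 464.1 -284.3  195.2] hi [ 480.  -266.9  206.6] mid [ 472.1 -275.6  200.9]
stem 18 med [ 516.  -251.4  147.5] lo [ 510.7 -257.9  143.5] hi [ 524.7 -243.7  153.9] mid [ 517.7 -250.8  148.7]
hub0 97 med [562.6 247.7  33.8] lo [522.4 209.1  28.5] hi [604.5 285.9  41.8] mid [563.4 247.5  35.1]
cast0 169 med [562.9 250.6  17.2] lo [538.  215.6   9.5] hi [605.2 281.5  40.6] mid [571.6 248.6  25. ]
hub1 44 med [426.4 262.8  34.8] lo [415.9 205.6  30.4] hi [439.1 275.   39.7] mid [427.5 240.3  35. ]
cast1 181 med [423.8 260.4  14.6] lo [390.1 207.5   9.3] hi [449.6 293.9  39. ] mid [419.9 250.7  24.1]
tote rim 654 med [520.7 -11.5  74.9] lo [395.7 -83.8  70.5] hi [699.2 129.9  81.3] mid [547.4  23.1  75.9]
((550.0499877929688, 23.595535278320312), (208.1501617431640
[... 1159 characters left out ...]
.6] hi [442.5 272.   36.5] mid [430.5 260.   32.5]
cast1 282 med [435.2 266.4  14.4] lo [408.2 238.3   9.7] hi [454.  284.2  35.6] mid [431.1 261.2  22.7]
tote rim 1157 med [525.7  67.8  74.4] lo [397.  -87.3  70.4] hi [698.3 131.3  78. ] mid [547.7  22.   74.2]
((491.2174072265625, 23.37439727783203), (217.67112731933594, 424.6544189453125), 87.51229095458984)
tray rim 473 med [553.1 265.4  34. ] lo [351.3 121.8  31.2] hi [606.9 389.3  38. ] mid [479.1 255.6  34.6]
yellow 235 med [ 618.8 -395.4   81.1] lo [ 416.7 -419.2   56.6] hi [ 644.5 -229.5  107.2] mid [ 530.6 -324.3   81.9]
wh 318 med [ 766.5 -143.6   38.4] lo [ 357.7 -428.6    4.4] hi [ 798.3 -108.1   56.5] mid [ 578.  -268.4   30.5]
```

```bash
cat >> h.py <<'E'
D=np.array([[1.,0,0],[0,-1,0],[0,0,-1]])
def st():
    o=monitor.observe(); return round(o["clock"],2),o["position"].round(1),o["force"].round(1),round(o["width"],1),round(o["gripper_force"],1)
E
python3 - <<'E'
from h import *
v,u=np.mgrid[:420,:560]
for n in("top","side"):
    z=np.load(n+"0.npz");p,d=z["p"].astype(int),z["d"];C=cloud(n,d);Z=C[...,2]
    for k,c in enumerate([(564,251),(429,261)]):
        m=(d>0)&(Z>24)&(Z<42)&(np.hypot(C[...,0]-c[0],C[...,1]-c[1])<24)
        q=C[m];print(n,k,len(q),q.mean(0).round(1),np.percentile(q,3,axis=0).round(1),np.percentile(q,97,axis=0).round(1))
# circle reachability at the valve
q0=None
for a in np.arange(0,6.3,.52):
    q=kinematics.inverse_kinematics(np.array([518+50*np.cos(a),-251+50*np.sin(a),166]),D); print(None if q is None else np.round(q,2))
for P in [(564,251,16),(429,261,16),(480,23,20),(610,23,20)]: print(np.round(kinematics.inverse_kinematics(np.array(P,float),D),2))
E
```

```text
top 0 46 [556.7 253.   34.1] [545.2 241.2  26.3] [566.9 264.9  41.4]
top 1 45 [426.4 262.7  34.1] [416.  251.9  25.4] [437.  275.   39.4]
side 0 94 [561.7 253.1  32.6] [550.2 240.6  25.1] [572.3 262.8  36.3]
side 1 94 [431.7 261.9  32.2] [418.8 248.8  24.7] [442.5 272.1  36.1]
[-0.55  0.45  0.07  1.19  0.    2.59]
[-0.52  0.43  0.02  1.17  0.    2.62]
[-0.51  0.39 -0.04  1.14  0.    2.64]
[-0.52  0.34 -0.11  1.12  0.    2.63]
[-0.55  0.31 -0.16  1.1   0.    2.59]
[-0.6   0.29 -0.19  1.09  0.    2.54]
[-0.64  0.3  -0.17  1.1   0.    2.5 ]
[-0.67  0.33 -0.13  1.11  0.    2.47]
[-0.68  0.37 -0.07  1.13  0.    2.46]
[-0.66  0.41  0.    1.16  0.    2.48]
[-0.63  0.44  0.05  1.18  0.    2.51]
[-0.59  0.46  0.08  1.19  0.    2.55]
[-0.55  0.45  0.07  1.19  0.    2.59]
[ 0.29  0.55 -0.19  0.83  0.   -2.85]
[ 0.38  0.39 -0.5   0.68  0.   -2.76]
[-0.12  0.36 -0.54  0.67  0.    3.02]
[-0.1   0.54 -0.21  0.83  0.    3.05]
```

```bash
sed -i 's/^D=.*/D=np.diag([-1.,1,-1])/' h.py
cat >> h.py <<'E'
def pick(x,y):
    r.move_ptp(np.array([x,y,130.]),D); jaws.set_gripper(46,40)
    hit=r.movel(np.array([x,y,17.]),feed=120,contact_N=12); print("down",hit,st())
    jaws.set_gripper(0,50); print("gripped",st())
    r.movel(np.array([x,y,150.]),feed=150); print("up",st())
def place(x,y):
    r.movel(np.array([x,y,150.]),feed=250)
    r.movel(np.array([x,y,35.]),feed=120)
    hit=r.movel(np.array([x,y,15.]),feed=40,contact_N=5); print("placed",hit,st())
    jaws.set_gripper(46); r.movel(np.array([x,y,150.]),feed=200); print("clear",st())
E
python3 - <<'E'
from h import *
pick(559.5,253)
p,d=snap("side"); cv2.imwrite("pics/side1.png",p[...,::-1])
E
```

```text
down False (4.72, array([559.9, 253.1,  17.7]), array([0.5, 0.8, 0.2]), 46.1, 0.0)
gripped (5.06, array([559.9, 253.1,  17.9]), array([-1.6, -1.2,  6.8]), 23.6, 48.8)
up (6.09, array([559. , 252.9, 149.1]), array([ 0.2, -0.2, -1.6]), 23.7, 49.1)
```

View pics/side1.png

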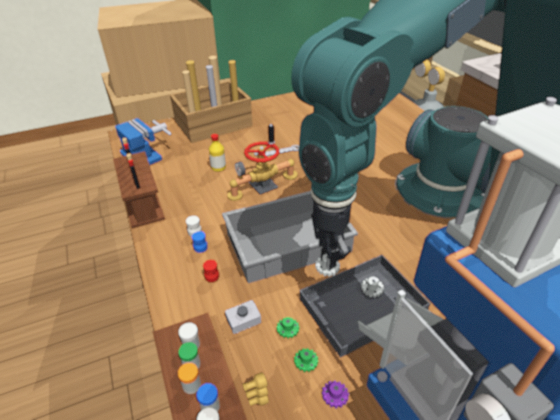

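The casting is held at (327,268), and the wrist reads 1.6 N, which matches its weight. I'll place it and do the second one.

Run:
```python
from h import *
place(610,23)
pick(429,262)
if monitor.observe()["width"]>15: place(490,23)
r.movel(np.array([490.,-100,240]),feed=250)
p,d=snap("side"); cv2.imwrite("pics/side2.png",p[...,::-1]); print(st())
```

```text
placed True (8.78, array([610. ,  23. ,  18.5]), array([ 1.8, -0.9,  1.6]), 23.5, 50.4)
clear (9.93, array([609.5,  23. , 148.9]), array([-0.1, -0.9,  0.5]), 46.1, 0.0)
down False (12.38, array([429.4, 262.2,  17.5]), array([ 1. ,  0.3, -0.2]), 45.8, 0.0)
gripped (12.72, array([429.4, 262.2,  17.8]), array([-2.1, -0.2,  8.1]), 23.9, 48.6)
up (13.75, array([428.5, 261.8, 149.2]), array([-0.8,  0.1, -1.3]), 23.7, 49.1)
placed True (16.43, array([490. ,  23. ,  18.4]), array([ 0.7,  0.7, -0.5]), 24.2, 50.2)
clear (17.57, array([489.5,  23.1, 149.1]), array([ 0.5, -0.1, -0.1]), 45.7, 0.0)
(18.38, array([489.5, -98.9, 238.8]), array([0.1, 0.7, 0.5]), 46.0, 0.0)
```

View pics/side2.png

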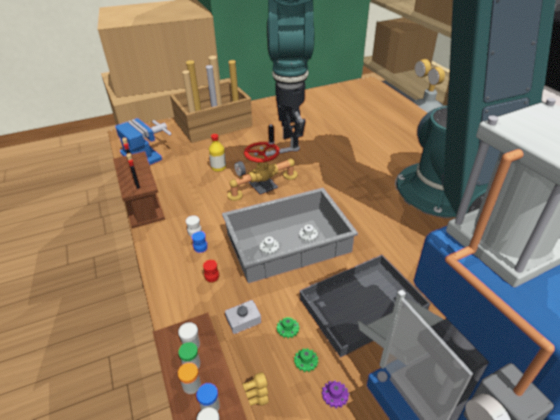

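Both castings stand in the tote at (269,244) and (309,232), and the tray is empty. Next I grip the handle and test with a small clockwise arc.

```bash
cat >> h.py <<'E'
def arc(c,R,a0,da,z,n,feed,contact=None):
    """step round centre c; logs radial/tangential force; returns last angle, hit"""
    log=[]
    for k in range(1,n+1):
        a=a0+da*k
        hit=r.movel(np.array([c[0]+R*np.cos(a),c[1]+R*np.sin(a),z]),feed=feed,contact_N=contact)
        o=monitor.observe();p=o["position"];f=o["force"];t=np.arctan2(p[1]-c[1],p[0]-c[0])
        log.append((round(a,2),round(t,2),round(f[0]*np.cos(t)+f[1]*np.sin(t),1),round(-f[0]*np.sin(t)+f[1]*np.cos(t),1),round(f[2],1),bool(hit)))
        if hit: break
    return a,hit,log
E
python3 - <<'E'
from h import *
h=np.array([474.,-276])
r.movel(np.array([*h,230]),feed=200)
print(r.movel(np.array([*h,166]),feed=100,contact_N=12),st())
jaws.set_gripper(0,50); print(st())
c=np.array([518.,-251]); p=monitor.observe()["position"][:2]; a0=np.arctan2(*(p-c)[::-1]); R=np.hypot(*(p-c)); print("a0,R",a0,R)
a,hit,log=arc(c,50,a0,-0.25,166,5,80,30)
for l in log: print(*l)
print(st())
E
```

```text
False (20.21, array([ 474.2, -276. ,  166.6]), array([-0.1, -0.4, -0.4]), 45.9, 0.0)
(20.55, array([ 474.3, -276.5,  166.8]), array([-1.4, -0.7,  5.9]), 20.1, 48.6)
a0,R -2.6139878425672025 50.57836987235315
-2.86 -2.86 -0.3 -2.4 9.0 False
-3.11 -3.11 -4.6 -2.4 6.9 False
-3.36 2.92 -7.8 -1.9 3.0 False
-3.61 2.67 -12.0 -2.4 0.6 False
-3.86 2.41 -13.6 -1.9 -0.7 False
(22.08, array([ 483. , -219.6,  166.9]), array([11.4, -7.6, -0.7]), 20.5, 49.7)
```

Run:
```python
from h import *
c=np.array([518.75,-253.4])
a,hit,log=arc(c,50,-3.86,-0.25,166,6,90,30)
for l in log: print(*l)
print(a,st())
```

```text
-4.11 2.16 -1.2 -2.0 7.8 False
-4.36 1.9 -2.1 -3.2 6.8 False
-4.61 1.65 -2.3 -2.3 5.7 False
-4.86 1.4 -3.8 -2.2 7.0 False
-5.11 1.14 -2.9 -2.1 6.1 False
-5.36 0.89 -3.0 -2.6 8.1 False
-5.359999999999999 (23.82, array([ 549.8, -214.8,  166.8]), array([ 0.1, -4. ,  8.1]), 20.6, 50.8)
```

Run:
```python
from h import *
c=np.array([519.,-253.6])
a,hit,log=arc(c,50,-5.36,-0.25,166,28,100,18)
for l in log[::3]+log[-3:]: print(*l)
print(a,hit,st())
p,d=snap("top"); cv2.imwrite("pics/top3.png",p[...,::-1])
```

```text
-5.61 0.64 -3.3 -1.9 7.7 False
-6.36 0.12 3.2 18.0 12.0 True
-5.86 0.4 -3.6 -2.6 7.2 False
-6.11 0.15 -2.7 -2.6 7.6 False
-6.36 0.12 3.2 18.0 12.0 True
-6.36 True (24.85, array([ 568.7, -247.5,  166.7]), array([ 1. , 18.3, 12. ]), 20.4, 53.2)
```

Angle −6.16 is a hard stop: 18 N tangential against about 3 N of friction. The wheel turned 3.5 rad to reach it, within the stated 1.5 turns. Now I back off exactly two turns.

Run:
```python
from h import *
r.wait(0.3); print(st())
c=np.array([519.,-253.6]); s=-6.15
a,hit,log=arc(c,50,s,4*np.pi/50,166,50,100,25)
for l in log[::6]+log[-2:]: print(*l)
r.wait(0.3); print(a,hit,st())
p,d=snap("top"); 
q,_=snap("side")
cv2.imwrite("pics/end.png",np.hstack([cv2.resize(p[190:310,220:420],(400,240)),cv2.resize(q[100:280,190:390],(400,360))[:240]])[...,::-1])
```

```text
(25.2, array([ 568.7, -247.6,  166.8]), array([-0.4, 15.5, 12.1]), 20.6, 53.0)
-5.9 0.39 -2.1 3.2 9.0 False
-4.39 1.9 1.2 2.5 8.7 False
-2.88 -2.85 2.8 2.6 8.7 False
-1.37 -1.35 -0.4 2.2 8.2 False
0.13 0.13 -4.1 2.8 10.2 False
1.64 1.64 1.6 2.7 9.8 False
3.15 -3.11 4.0 2.1 10.3 False
4.66 -1.6 -0.1 2.8 8.2 False
6.17 -0.11 -3.3 2.0 10.2 False
6.17 -0.11 -3.3 2.0 10.2 False
6.42 0.14 -4.1 2.3 10.1 False
6.416370614359174 False (39.27, array([ 568.7, -247.2,  166.7]), array([-3. ,  1.1, 10.2]), 20.6, 53.1)
```

View pics/end.png

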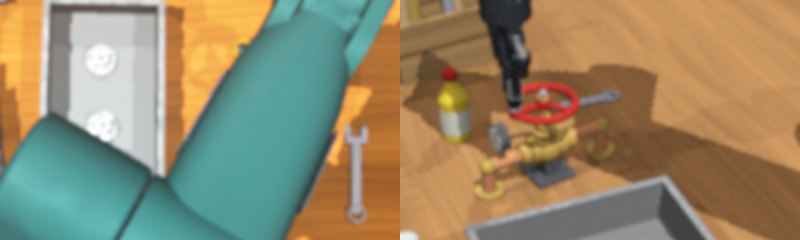

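The gripper holds the handle with 53 N, the wheel is still, and both castings are in the tote. Handing in.

```bash
python3 -c "
from h import *
print(st()); print(sign_off())"
```

```text
(39.37, array([ 568.7, -247.2,  166.8]), array([-3.3,  2.1, 10.9]), 20.6, 53.1)
the job is handed in; nothing more can be done
None
```

The job is handed in at 39 s: both castings are in the tote, and the throttle was shut to its stop and backed off two turns, with the gripper still holding the handle at 53 N; `sign_off()` gave no verdict.

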